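# Tighten the can opener's hold-down nut with a ratchet wrench

## Task

The bench can opener is held down by two nuts, and the one on your side has only been run on by hand. Fit the ring of the ratchet wrench over that nut and swing it back and forth, without lifting it off, until the nut is firmly tight; pull gently and do not force it past that. Then take the wrench off, lay it flat on the worktop, and leave the other things where they stand.

Things in the scene. Friction and masses are not known exactly. Their poses are not given: they have to be found in the camera images.
- opener: Bench can opener, fixed, can stand turned. Origin on the worktop under the middle of its base; x points from the loose nut to the rear one. Rubber pad and plate 194x112, 14 high; 40 mm square sleeve and bar in the middle, 242 tall, crank towards x and -y. Studs at x -68 and +68, on bosses 50 wide with a 37 mm washer, its top at z 28.5. The tightening nut is the one at x -68.
- nut_top (a point): Centre of the top face of the loose nut, on the opener's x -68. Axes turn with the nut, z up; x is square to a flat. Plain hexagon, 30 across flats, 16 high, chamfered top, top about 45 mm over the worktop; its 20 mm stud stands up to z 53. Right-hand thread, clockwise from above tightens. Up to half a turn short of its washer.
- wrench: Loose steel ratchet ring wrench, 0.5 kg, 230 long, lying flat, ratchet side set to tighten. Origin at the underside of the handle at the grip, x towards the ring, z up. Handle 16 wide, 12 high, from x -86 to +72; ring head centred at x +115, 56 across, 15 high. Handle turned clockwise (from above) drives the ring; turned back it slips, clicking about every 9 degrees.
- wrench_ring: Drive ring in the wrench's head; origin at its centre on the underside, z up. Through hole, hexagon 31.4 across flats, x square to a flat, so it fits the nut when the two x axes differ by a multiple of 60 degrees, within 5. Stands at any angle to the handle at the start.
- ring_centre (a point): Middle of the wrench's ring, 7.5 mm over its underside; axes as the wrench. Fully on the nut its height is 36 to 39 mm. Torque on the nut (sideways pull times distance from here): about 0.25 N m while the nut runs down; once on its washer it gives only as the rubber pad under the base is squeezed, 1.6 N m per radian from 0.35 up, and springs back. Firmly tight is 0.6 to 1 N m; over 1.3 is forced.
- mug: White mug, 92 wide with a handle, 95 high, bystander; origin under its middle.
- salt: Salt shaker, 44 wide, 90 high, bystander; origin under its middle.
- pepper: Wooden pepper mill, 58 wide, 170 high, bystander; origin under its middle.

How it is judged:
On the way, in this order (a step that is already met when the one before it is completed fails the run):
1. the wrench's ring is down over the loose nut (horizontal distance between ring_centre and nut_top below 0.003 m and z of ring_centre in the frame of nut_top below -0.003 m), for 0.2 s.
2. with the ring on it, the nut is down on its washer and pulled tight (about 0.5 N m or more) (all of step 1 and z of nut_top in the frame of opener below 0.044619 m and contact force between wrench and opener above 90 N), for 0.05 s.
At the end, for the whole second after the job is handed in: Nut drawn down tight (on its washer within 0.04 mm, after a pull of about 0.5 N m or more and never over about 1.4); wrench off the opener, lying flat on the worktop (within 6 mm and 0.1 rad), at rest; mug, salt shaker and pepper mill within 30 mm of where they stood (z of nut_top in the frame of opener below 0.04454 m and height (world z) of wrench between -0.006 and 0.006 m and angle between wrench's own z axis and vertical below 0.1 rad and linear speed of wrench below 0.02 m/s and contact force between wrench and opener below 0.2 N); the robot touches nothing.
It fails at once if wrench taken off the nut half way (nut turned over 1 rad but not yet on its washer) (z of nut_top in the frame of opener between 0.04454 and 0.045057 m and distance between ring_centre and nut_top above 0.025 m).
It fails at once if nut forced or wrench jammed: wrench and opener pressed together with over 350 N in all contacts (about 1.4 N m on the nut) (contact force between wrench and opener above 350 N).
It fails at once if mug, salt shaker or pepper mill pushed more than 30 mm (distance of any of mug, salt, pepper from where it was at the start of the episode above 0.03 m).
It also fails if it takes over 72 s, if anything falls off the work surface, if the arm or the gripper's body presses on something with over 40 N, if the wrist force passes 120 N, or if a joint passes its speed limit or range.

## Robot

A 7-joint arm with a two-finger parallel gripper is mounted at the origin on a cart in front of the work surface, level with it; the furniture and walls round the work are solid. World frame = base frame: x ahead of the robot, y to its left, z up, the work surface at z = 0. Lengths are in m, angles in rad, forces in N, time in s.
With the tool pointing down it reaches from about 0.35 to 0.9 m from the base axis. Payload 19.9 kg.
Tool frame: the origin (TCP) lies between the finger pads; the fingertips stand 19 mm ahead of it and the grasp point (between the pads) is the TCP; z points along the fingers, y is the line along which they close (so a half turn about z gives the same grasp; the last joint's range is limited). The gripper opens to 94 mm and grips with 3 to 60 N. Pads are 16 mm wide; open, the fingers measure 119 mm over their backs; the gripper's body (75 mm by 177 mm) begins 78 mm behind the grasp point.
Start: joints at [-1.198, 0.417, -0.01, 1.614, 0.005, 1.111, -0.053], TCP at [0.252, 0.572, 0.224] pointing down, gripper open.
Joint ranges: [-2.81, 2.81], [-0.39, 2.02], [-1.27, 1.25], [0.06, 2.57], [-1.19, 4.33], [0.19, 2], [-2.82, 2.82]. Speed limits (rad/s): [1.89, 1.89, 2.39, 2.39, 3.01, 3.01, 3.01].

## Interface

Orientations are given as a 3x3 rotation matrix whose columns are the frame's x, y, z axes.
In Python, from rig import robot gives the robot as it stands. Calls block until the motion is done:
- robot.move_ptp(position, orientation): joint-space move of the TCP to a pose.
- robot.move_linear(position, velocity=0.15, frame=None, threshold=None): straight line of the TCP; frame=None keeps the orientation; velocity is the mean speed in m/s. With threshold (N) it stops when the force on the tool has changed by that much, and returns True; else False.
- robot.goto_joints(angles): joint-space move.
- robot.gripper_to(opening): finger opening in m; the grip force is fixed at half the most; returns when the fingers have stopped.
- robot.pause(seconds).
- robot.ik(position, orientation): joint angles nearest the present ones, or None.
- robot.get_state(): the state.
- robot.grab_frame(name): name is "scene" or "top"; returns the picture (384x512x3 uint8, red, green, blue); there is no depth.
- robot.camera_info(name): a dict with "fx", "fy", "cx", "cy" (pixels), "dist" ([k1, k2, p1, p2, k3] as OpenCV has them; the pictures are not rectified), "rvec" (rotation vector, rad) and "tvec" (3), from world to camera coordinates, as OpenCV has them. Camera axes: x right, y down, z forward; pixel columns grow to the right and rows downward; lengths in m; the calibration is good to about 2 mm. A picture is of the moment at which its call begins. camera_info takes no time and is no camera call.
A pose or a line that the arm cannot do raises robot.PlanningError and nothing moves.
- robot.sign_off(): hands the job in; it is judged then, once.
The state is a dict: "time": time; "qpos": joint angles; "joint_vel": joint speeds; "effort": joint torques, N m; "ee_pos": TCP position; "tool_rot": TCP orientation; "force": force on the tool from outside, world axes, zero at the start; "moment": the same for the moment, N m; "opening": finger opening in m; "grasp_force": force on a finger pad.
Only numpy, scipy, OpenCV 4.12 (cv2) and the standard library are available. Lean on these libraries where they do the work, as an engineer would, in place of code of your own. Each camera call takes 0.05 s, during which the arm holds its last target. There are 200 camera calls.

## Working session

There is one attempt and no reset: what is moved stays moved. The work goes in short steps, each a Python script; the robot and the scene stay as the last script left them, time stands still between calls to the robot, and variables do not carry over. Pictures are saved under pics/ and viewed, at most 10 in all, crops included, and the job is handed in when it is done.

```bash
ls; mkdir -p pics; python3 - <<'E'
from rig import robot
import cv2,numpy as np
for n in("scene","top"):
    im=robot.grab_frame(n); cv2.imwrite(f"pics/{n}0.png",im[:,:,::-1])
    i=robot.camera_info(n); R=cv2.Rodrigues(np.array(i['rvec'],float))[0]
    print(n,i,"pos",-R.T@np.array(i['tvec']).ravel())
s=robot.get_state();print(s['time'],s['tool_rot'],s['force'])
E
```

```text
pics
scene {'fx': 472.6106539416274, 'fy': 472.6106539416274, 'cx': 252.5128380384523, 'cy': 194.33392801897995, 'dist': array([-0.14451387,  0.        ,  0.        ,  0.        ,  0.        ]), 'rvec': array([ 1.98283079, -0.45562049,  0.27427657]), 'tvec': array([-0.50530944,  0.19112589,  1.12168048])} pos [ 0.06059321 -1.05474355  0.65869442]
top {'fx': 488.36793077912955, 'fy': 488.36793077912955, 'cx': 254.65775920899588, 'cy': 186.49220603862378, 'dist': array([-0.15952439,  0.        ,  0.        ,  0.        ,  0.        ]), 'rvec': array([ 1.78232575, -2.39971843,  0.28536331]), 'tvec': array([0.17571305, 0.55531623, 1.34015819])} pos [0.26915888 0.10480312 1.43242625]
0.1 [[-9.15220926e-01  4.02952274e-01 -3.49278296e-04]
 [ 4.02952415e-01  9.15220363e-01 -1.01887477e-03]
 [-9.08912970e-05 -1.07323804e-03 -9.99999420e-01]] [ 0.05545737  0.52743976 -0.51250743]
```

View pics/scene0.png

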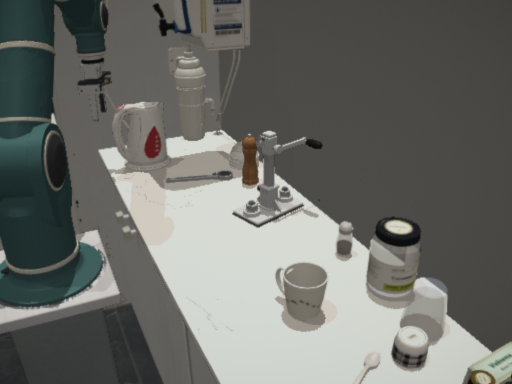

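View pics/top0.png

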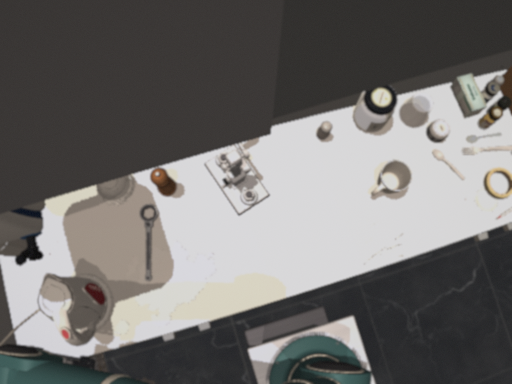

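```bash
cat > h.py <<'E'
from rig import robot
import cv2,numpy as np
def ray(n,uv):
    i=robot.camera_info(n);K=np.array([[i['fx'],0,i['cx']],[0,i['fy'],i['cy']],[0,0,1]])
    p=cv2.undistortPoints(np.array(uv,float).reshape(-1,1,2),K,np.array(i['dist']))[:,0]
    R=cv2.Rodrigues(np.array(i['rvec'],float))[0];c=-R.T@np.array(i['tvec'],float).ravel()
    return c,np.c_[p,np.ones(len(p))]@R
def plane(n,uv,z):
    c,d=ray(n,uv);return c+d*((z-c[2])/d[:,2])[:,None]
def proj(n,P):
    i=robot.camera_info(n);K=np.array([[i['fx'],0,i['cx']],[0,i['fy'],i['cy']],[0,0,1]])
    return cv2.projectPoints(np.array(P,float).reshape(-1,1,3),np.array(i['rvec'],float),np.array(i['tvec'],float),K,np.array(i['dist']))[0][:,0]
E
python3 - <<'E'
from h import *
print(plane("top",[(249,197),(222,160)],.05)); print(plane("top",[(148,213),(148,278),(148,246)],.012))
print(plane("scene",[(252,205),(285,190)],.05)); print(plane("scene",[(226,175),(168,180)],.012))
print("mug,salt,pep",plane("top",[(395,178),(324,130),(160,178)],.09))
a=cv2.imread("pics/top0.png");b=cv2.imread("pics/scene0.png")
A=cv2.resize(a[140:220,195:285],None,fx=6,fy=6,interpolation=cv2.INTER_CUBIC)
B=cv2.resize(b[160:225,160:310],None,fx=5,fy=5,interpolation=cv2.INTER_CUBIC)
C=cv2.resize(a[200:285,130:170],None,fx=6,fy=6,interpolation=cv2.INTER_CUBIC)
o=np.zeros((510,790,3),np.uint8);o[:480,:540]=A;o[:510,545:785]=C
cv2.imwrite("pics/topc.png",o);cv2.imwrite("pics/scc.png",B)
E
```

```text
[[0.56073098 0.0313883  0.05      ]
 [0.69080798 0.07570842 0.05      ]]
[[0.60866295 0.33125832 0.012     ]
 [0.42280003 0.37886257 0.012     ]
 [0.51315039 0.35547746 0.012     ]]
[[0.56600086 0.01423802 0.05      ]
 [0.69694776 0.05872798 0.05      ]]
[[0.61456835 0.32281796 0.012     ]
 [0.4236089  0.37233668 0.012     ]]
mug,salt,pep [[ 0.48417579 -0.38466727  0.09      ]
 [ 0.68087598 -0.23379024  0.09      ]
 [ 0.6787059   0.26103439  0.09      ]]
```

View pics/topc.png

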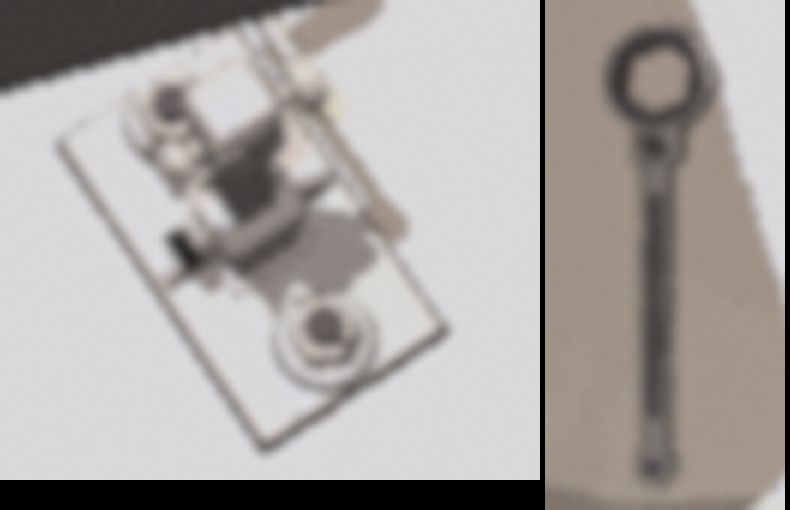

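View pics/scc.png

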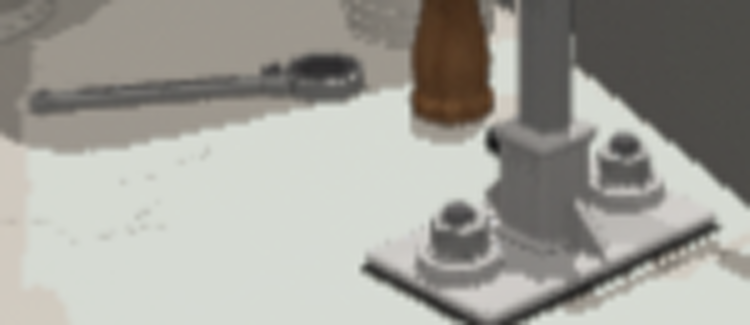

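Both crops show the near stud top as a dark disc at about (249,194) in top and (251,202) in scene, with a pale nut around it. The wrench's ring hole is at about (148.5,212) and the handle tail at about (148.5,277). I'll measure these at sub-pixel level.

```bash
cat >> h.py <<'E'
def tri(a,b):
    c1,d1=ray("top",[a]);c2,d2=ray("scene",[b]);d1=d1[0];d2=d2[0]
    s=np.linalg.lstsq(np.c_[d1,-d2],c2-c1,rcond=None)[0];p,q=c1+s[0]*d1,c2+s[1]*d2
    return (p+q)/2,np.linalg.norm(p-q)
def blob(g,x0,y0,w,h,thr,seed,dark=True,s=8):
    """sub-pixel contour of the blob nearest seed in a crop, in image pixels"""
    c=cv2.resize(g[y0:y0+h,x0:x0+w],None,fx=s,fy=s,interpolation=cv2.INTER_CUBIC)
    m=((c<thr) if dark else (c>thr)).astype(np.uint8)
    cs=cv2.findContours(m,cv2.RETR_CCOMP,cv2.CHAIN_APPROX_NONE)[0]
    cs=[(k[:,0]+.5)/s-.5+[x0,y0] for k in cs if cv2.contourArea(k)>s*s*4]
    return min(cs,key=lambda k:np.linalg.norm(k.mean(0)-seed))
def cen(k):
    m=cv2.moments(k.astype(np.float32).reshape(-1,1,2));return np.array([m['m10'],m['m01']])/m['m00'],m['m00']
E
python3 - <<'E'
from h import *
t=cv2.cvtColor(cv2.imread("pics/top0.png"),6);s=cv2.cvtColor(cv2.imread("pics/scene0.png"),6)
print(t[186:206,238:260]);print(s[198:214,243:261]);print(t[205:222,139:158])
print("kettle",plane("scene",[(168,163),(135,168)],0))
E
```

```text
[[123 123 128 133 136 143 150 146 139 136 135 134 135 134 137 154 184 202
  213 216 217 216]
 [131 130 133 136 143 166 180 172 153 138 132 132 134 134 143 170 200 214
  217 216 216 216]
 [147 138 136 139 155 184 197 191 170 145 132 138 144 149 164 188 208 216
  216 216 216 216]
 [174 150 138 143 166 185 185 181 171 157 154 162 172 178 189 199 207 214
  216 216 216 216]
 [200 174 150 153 175 186 176 174 177 172 166 171 180 189 197 201 202 206
  213 216 216 216]
 [213 196 167 161 182 195 192 187 175 155 138 138 152 170 183 192 197 196
  202 212 217 216]
 [216 207 185 177 190 200 199 187 154 121 105 104 116 143 172 185 192 191
  191 204 215 216]
 [217 214 200 192 198 199 194 170 130 102  98  99  99 123 162 176 178 184
  181 192 210 216]
 [217 213 201 197 200 193 185 160 121 100  97  98  97 111 148 164 163 177
  179 179 202 214]
 [217 210 195 198 199 188 184 166 130 101  95  94  92 109 145 155 149 166
  177 177 198 215]
 [216 207 189 195 200 186 182 177 150 116  97  93  93 106 128 129 134 160
  174 175 197 214]
 [216 207 186 190 202 190 176 180 175 155 135 130 132 131 123 114 137 169
  1
[... 2719 characters left out ...]
0 148 149 150 148 149 149 140 113  79  75  97
  112]
 [132 105  76  62  78 114 136 145 148 149 148 148 145 134 107  79  81  93
  104]
 [137 114  88  66  74  99 120 134 143 146 143 138 132 118  94  77  85  92
  105]
 [142 126 103  78  69  77  96 114 127 131 127 112 102  89  78  80  88  96
  115]
 [146 137 118  96  76  69  75  87 100 103  97  85  76  72  74  85  94 108
  129]
 [148 144 134 118  98  80  71  72  76  77  74  72  76  79  83  92 106 124
  140]
 [149 148 145 136 122 102  88  82  77  77  81  88  91  90  91 102 123 139
  147]
 [149 150 149 145 135 117 100  91  87  89  97 105 105  96  96 119 139 147
  149]]
kettle [[0.47454897 0.54938613 0.        ]
 [0.35165511 0.55847506 0.        ]]
```

```bash
python3 - <<'E'
from h import *
T=cv2.imread("pics/top0.png");S=cv2.imread("pics/scene0.png")
t=cv2.cvtColor(T,6);s=cv2.cvtColor(S,6)
a,A=cen(blob(t,238,184,22,16,142,(248.8,193.5)));b,B=cen(blob(s,246,199,11,8,125,(251.3,202.8)))
print("stud",a,A,b,B,"top z53",plane("top",[a],.053),"tri",tri(a,b))
r,Ra=cen(blob(t,136,200,26,26,105,(148.7,212),dark=False))
k=blob(t,136,200,26,26,105,(148.7,212),dark=False)
print("hole",r,Ra)
P=plane("top",k,.015)[:,:2];c,_=cen(P);print("hole centre z.015",c)
d=P-c;th=np.arctan2(d[:,1],d[:,0]);rr=np.hypot(*d.T)
L=np.hypot(*np.roll(d,-1,0).T-d.T) # arc weights
for n in(2,3,6):
    z=(rr*np.exp(-1j*n*th)).mean()*2;print(n,"amp mm",abs(z)*1e3,"max at deg",-np.degrees(np.angle(z))/n%(360/n))
print("mean r",rr.mean())
# outer ring in both views
w=(t<115).astype(np.uint8)[198:290,130:165];n,l,st,ce=cv2.connectedComponentsWithStats(w)
i=1+np.argmax(st[1:,4]);ys,xs=np.nonzero(l==i);pts=np.c_[xs+130,ys+198].astype(np.float32)
h=pts[(pts[:,1]>230)&(pts[:,1]<268)];W=plane("top",h,.012)[:,:2]
v=cv2.fitLine(W.astype(np.float32),cv2.DIST_L2,0,.01,.01).ravel();print("handle dir",np.degrees(np.arctan2(v[1],v[0])),"pt",v[2:],"tail px",pts[:,1].max(),st[i])
o=np.hstack([cv2.resize(S[194:218,238:266],None,fx=14,fy=14,interpolation=cv2.INTER_CUBIC),cv2.resize(T[184:208,236:264],None,fx=14,fy=14,interpolation=cv2.INTER_CUBIC)])
cv2.imwrite("pics/nut.png",o)
E
```

```text
stud [249.67538269 194.94398431] 40.9140625 [250.53813598 203.4331319 ] 28.765625 top z53 [[0.56536466 0.02793259 0.053     ]] tri (array([0.56698768, 0.02746317, 0.04848775]), np.float64(0.0013463456394888808))
hole [148.60532606 211.29855315] 400.65625
hole centre z.015 [0.61282714 0.32789068]
2 amp mm 3.7624861762258544 max at deg 54.81119046757836
3 amp mm 3.8429935330376375 max at deg 102.81259053846088
6 amp mm 5.3782975116370695 max at deg 18.10646559946105
mean r 0.03903774588565491
handle dir -15.516071 pt [0.5068074  0.35631213] tail px 279.0 [ 10   6  18  76 498]
```

View pics/nut.png

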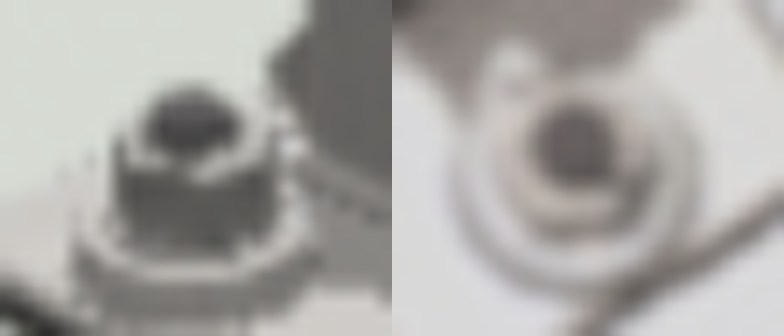

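The left panel (scene) shows the stud top at about (251.1,202.2) and a nut corner facing the camera at about (252.1,206.4). The nut's sides span columns 245.9 to 256.9. In the right panel (top) the stud disc is at about (248.7,193.9).

```bash
python3 - <<'E'
from h import *
T=cv2.imread("pics/top0.png");S=cv2.imread("pics/scene0.png")
t=cv2.cvtColor(T,6);s=cv2.cvtColor(S,6)
for th in(112,118,125):
    a,A=cen(blob(t,238,184,22,13,th,(248.7,193.9)));print(a,A,plane("top",[a],.053)[0])
for th in(100,110,120):
    k=blob(s,246,199,11,8,th,(251.3,202.8));b,B=cen(k);print(b,B,k[:,1].min(),plane("scene",[b],.051)[0],"tri",tri((248.75,193.9),b))
def hole(th,z):
    k=blob(t,143,206,12,12,th,(148.7,212),dark=False)
    P=plane("top",k,z)[:,:2];c,A=cen(P);d=P-c
    g=np.linspace(-np.pi,np.pi,720,endpoint=False);an=np.arctan2(d[:,1],d[:,0]);o=np.argsort(an)
    rr=np.interp(g,an[o],np.hypot(*d.T)[o],period=2*np.pi)
    print(th,c,"A",A*1e6,"r",rr.mean())
    for n in(2,3,6):
        q=(rr*np.exp(-1j*n*g)).mean()*2;print("   ",n,abs(q)*1e3,-np.degrees(np.angle(q))/n%(360/n),end="")
    print()
for th in(95,105,115,125): hole(th,.012)
n=np.array([.5625,.0275])
ax=plane("scene",[proj("scene",[(*n,.053)])[0]],.044)
c=plane("scene",[(252.1,206.4),(245.9,207),(256.9,207)],.043)[:,:2];st=plane("scene",[(251.1,202.2)],.052)[0,:2]
cam=np.array([.0606,-1.0547]);u=(n-cam)/np.linalg.norm(n-cam);lat=np.array([u[1],-u[0]])
print("lat corner/left/right mm",(c-st)@lat*1e3,"cam az",np.degrees(np.arctan2(*-u[::-1])))
E
```

```text
[248.76457628 194.24904822] 18.46875 [0.56809879 0.02986511 0.053     ]
[248.77755782 194.18552036] 20.71875 [0.56826841 0.02977517 0.053     ]
[248.77391146 194.12045276] 23.265625 [0.5684563  0.02972999 0.053     ]
[251.15596847 202.8301993 ] 15.3203125 201.0625 [0.56882263 0.02566965 0.051     ] tri (array([0.57024422, 0.02930121, 0.04894602]), np.float64(0.0005351364436727553))
[250.77310416 203.3064345 ] 21.7890625 200.8125 [0.56657654 0.02347119 0.051     ] tri (array([0.56984742, 0.02945643, 0.04764508]), np.float64(0.000862990363032327))
[250.60832965 203.40605045] 26.5078125 200.5625 [0.56589342 0.0231192  0.051     ] tri (array([0.56964155, 0.02952855, 0.04741622]), np.float64(0.0013885519545371176))
95 [0.60903416 0.32908572] A 772.2721232390484 r 0.01566150428788231
    2 0.5074337308282046 109.8411817881336    3 0.3272511762952658 88.17000341624819    6 0.2704520240269142 37.965278777750925
105 [0.60889213 0.32922384] A 700.3554260185397 r 0.014917085244679962
    2 0.5298331234469578 118.04338325390779    3 0.19451550937037113 78.7689684233695    6 0.30918529837903413 39.24502055769334
115 [0.60881209 0.32928694] A 629.6763817426054 r 0.014143115248134643
    2 0.6036662255273237 121.20117180855786    3 0.16308672943288016 65.86360797147768    6 0.4600777155953047 37.96867366077295
125 [0.60879982 0.32923991] A 550.3091213698851 r 0.013217102175480772
    2 0.6418814864563605 121.87538442792942    3 0.1903328525538883 59.09131546850785    6 0.6040569045511184 37.13408455585186
lat corner/left/right mm [  2.66236573 -14.88067639  16.16129047] cam az -114.88080889485198
```

```bash
cat >> h.py <<'E'
def rot(al,f=1):
    a=np.radians(al);x=f*np.array([np.cos(a),np.sin(a),0]);z=np.array([0,0,-1.]);return np.c_[x,np.cross(z,x),z]
def u(al): a=np.radians(al);return np.array([np.cos(a),np.sin(a),0])
NUT=np.array([.5682,.0298,0])
E
python3 - <<'E'
from h import *
L=.09
for f in(1,-1):
    print(f,"grasp",np.round(robot.ik([.5222,.3529,.02],rot(-15.3,f)),2))
    for al in range(90,-60,-20):
        q=robot.ik(NUT-L*u(al)+[0,0,.05],rot(al,f));print(al,None if q is None else np.round(q,2))
E
```

```text
1 grasp [-1.06  0.76  0.58  1.74 -0.55  0.81 -2.05]
90 [-0.36  0.61  0.54  1.89 -0.44  0.76  0.42]
70 [-0.4   0.57  0.56  1.97 -0.45  0.73  0.09]
50 [-0.45  0.53  0.58  2.04 -0.45  0.69 -0.28]
30 [-0.52  0.51  0.59  2.09 -0.45  0.67 -0.67]
10 [-0.6   0.49  0.61  2.11 -0.46  0.66 -1.07]
-10 [-0.71  0.52  0.67  2.11 -0.51  0.68 -1.44]
-30 [-1.03  0.75  1.08  2.08 -0.9   0.88 -1.51]
-50 [-1.05  0.79  1.08  2.03 -0.91  0.91 -1.9 ]
-1 grasp [-0.68  0.67  0.05  1.73 -0.05  0.74  0.7 ]
90 [-0.7   0.87  1.08  1.9  -0.94  0.99 -2.33]
70 [ 0.85  0.81 -1.09  1.93  0.88  0.98  2.13]
50 [-0.1   0.47  0.14  2.03 -0.11  0.65  2.55]
30 [-0.23  0.45  0.23  2.08 -0.17  0.63  2.22]
10 [-0.3   0.43  0.24  2.11 -0.17  0.62  1.81]
-10 [-0.37  0.44  0.25  2.1  -0.18  0.62  1.4 ]
-30 [-0.47  0.46  0.3   2.07 -0.22  0.64  1.04]
-50 [-0.53  0.5   0.35  2.01 -0.26  0.67  0.68]
```

```bash
python3 - <<'E'
from h import *
p=robot.get_state()['ee_pos']; R=rot(-15.3)
robot.move_linear([p[0]+.03,p[1]-.05,.34],velocity=.25)
robot.move_ptp([.5222,.3529,.30],R)
robot.move_linear([.5222,.3529,.05],velocity=.2)
f0=robot.get_state()['force']
print(robot.move_linear([.5222,.3529,.0205],velocity=.05,threshold=6))
print(robot.get_state()['ee_pos'])
robot.gripper_to(.012)
s=robot.get_state();print(s['time'],s['opening'],s['grasp_force'],s['ee_pos'],s['force']-f0)
for n in("top","scene"): cv2.imwrite(f"pics/g_{n}.png",robot.grab_frame(n)[:,:,::-1])
robot.move_linear([.5222,.3529,.10],velocity=.1); robot.pause(.3)
s=robot.get_state();print(s['time'],s['opening'],s['grasp_force'],s['force'],s['moment'])
a=robot.grab_frame("top")[:,:,::-1];b=robot.grab_frame("scene")[:,:,::-1]
cv2.imwrite("pics/l_top.png",a);cv2.imwrite("pics/l_scene.png",b)
o=np.hstack([cv2.resize(a[190:290,120:190],None,fx=5,fy=5,interpolation=2),cv2.resize(b[100:200,150:235],None,fx=5,fy=5,interpolation=2)])
cv2.imwrite("pics/lift.png",o)
E
```

```text
True
[0.52168769 0.352577   0.01934788]
6.05 0.01550606330905307 30.698387788434047 [0.52180127 0.35277802 0.01936686] [0.56446955 1.98388151 7.06730989]
7.4083 0.015712452728477305 29.99443084001541 [-0.6265154  -0.66452824 -4.68756988] [ 0.02046372  0.22594469 -0.00285965]
```

View pics/lift.png

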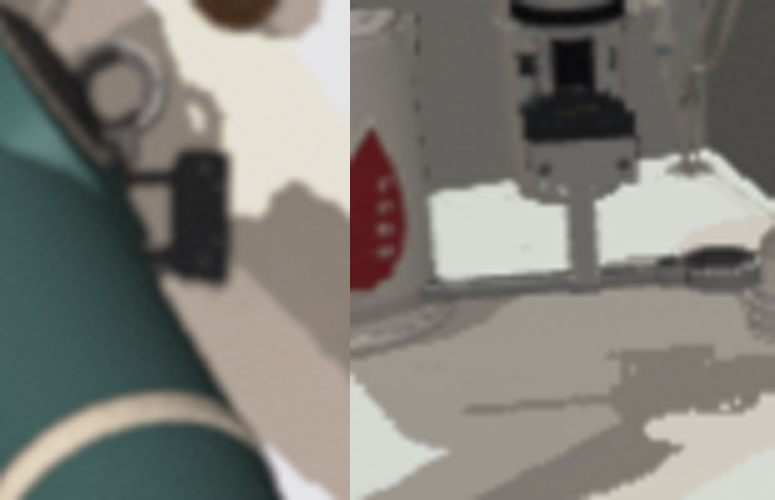

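The right panel shows the wrench held level in the fingers, with its ring at about scene (294,152). The left panel shows the ring at about top (144,208), just clear of the arm. Next I'll check the crank knob's position before moving over.

```bash
python3 - <<'E'
from h import *
print("knob",tri((225.5,181.2),(315,143.5)),"base of crank", plane("top",[(243,157),(226,150),(225.5,181.2),(247,158)],.23))
t=cv2.cvtColor(cv2.imread("pics/l_top.png"),6)
for th in(110,125,140):
  try:
    k=blob(t,139,202,11,12,th,(144,207.5),dark=False);P=plane("top",k,.0905);print(cen(P[:,:2]))
  except Exception as e: print(e)
for nm,p,al in(("a",[.42,.20,.2],45),("b",[.46,-.06,.2],78),("c",list((NUT-.09*u(78))[:2])+[.11],78)): print(np.round(robot.ik(p,rot(al)),2))
E
```

```text
knob (array([0.67585587, 0.04174053, 0.18654405]), np.float64(0.18683273878308485)) base of crank [[0.62800565 0.02557815 0.23      ]
 [0.65882273 0.06225022 0.23      ]
 [0.5793269  0.08633435 0.23      ]
 [0.62246048 0.01649889 0.23      ]]
(array([0.6088424 , 0.32778745]), 0.0005975749827644705)
(array([0.60882247, 0.32808754]), 0.00037629236064251614)
min() iterable argument is empty
[-0.84  0.16  0.36  2.03 -0.07  0.96 -1.23]
[-0.3   0.16  0.4   2.04 -0.08  0.96 -0.07]
[-0.12  0.43  0.21  1.9  -0.12  0.82 -0.06]
```

```bash
python3 - <<'E'
from h import *
robot.move_linear([.5222,.3529,.2],velocity=.2)
robot.move_ptp([.42,.20,.2],rot(45))
robot.move_ptp([.46,-.06,.2],rot(78))
p=NUT-.09*u(78)+[0,0,.105]
robot.move_linear(p,velocity=.12); robot.pause(.3)
s=robot.get_state();print(s['time'],s['ee_pos']-p,s['force'],s['moment'],s['tool_rot'][:,0])
a=robot.grab_frame("top")[:,:,::-1];b=robot.grab_frame("scene")[:,:,::-1]
cv2.imwrite("pics/h_top.png",a);cv2.imwrite("pics/h_scene.png",b)
o=np.hstack([cv2.resize(a[155:225,225:285],None,fx=6,fy=6,interpolation=2),cv2.resize(b[150:220,230:300],None,fx=6,fy=6,interpolation=2)])
cv2.imwrite("pics/hov.png",o)
E
```

```text
11.85 [3.85791657e-05 6.51162369e-05 3.08627855e-04] [ 0.10336224  0.14609535 -4.81765938] [-0.14101887  0.04623434  0.0072808 ] [2.07886834e-01 9.78152847e-01 2.68889529e-04]
```

View pics/hov.png

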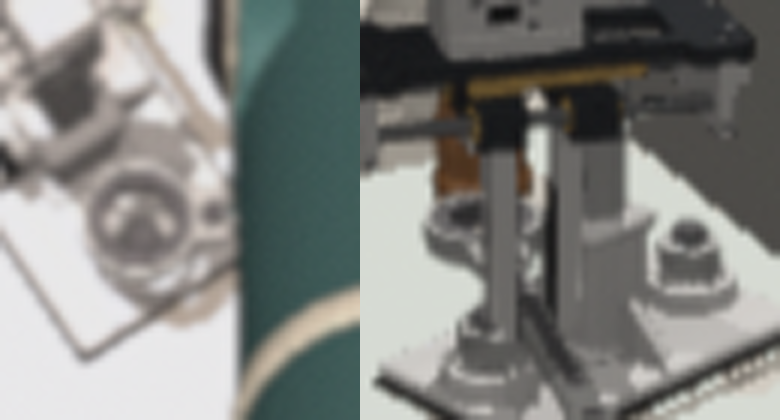

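The left panel shows the ring around the stud, centred at about top (248,191), with the stud visible through it. The right panel shows the wrench level above the nut. I'll fit the ring edge by radial profile.

```bash
python3 - <<'E'
from h import *
t=cv2.cvtColor(cv2.imread("pics/h_top.png"),6);s=cv2.cvtColor(cv2.imread("pics/l_top.png"),6)
np.set_printoptions(linewidth=200)
print(t[178:206,235:264])
q=proj("top",[(*NUT[:2],.101),(*NUT[:2],.086),(*NUT[:2],.053)]);print(q)
E
```

```text
[[152 155 155 151 144 130 116  99  91 102 125 138 146 150 154 154 152 154 153 152 158 164 156 150 159 166 169 158 123]
 [159 154 148 138 123 107  95  88  89 107 133 141 143 149 152 153 153 154 153 155 168 189 194 176 165 171 185 178 136]
 [151 143 129 112  99  90  86  88 101 123 141 147 148 152 153 155 152 153 153 154 161 183 203 198 179 185 211 208 157]
 [136 122 106  92  87  89  96 109 127 142 154 164 170 173 171 167 159 152 148 150 153 164 187 206 195 195 219 220 167]
 [110  99  89  86  90 101 123 144 158 160 165 177 185 186 182 177 169 157 149 145 145 155 180 214 215 202 216 215 163]
 [ 90  88  89  97 109 126 148 167 172 161 147 149 153 153 153 156 164 169 162 148 144 157 191 221 225 216 205 195 152]
 [ 88  89 102 119 135 149 164 164 154 134 121 117 116 116 117 124 138 153 160 159 153 173 209 227 230 224 203 170 126]
 [115 111 123 134 145 156 163 148 127 111 103 103 102 102 100 105 114 128 142 155 165 183 209 222 225 222 203 159 111]
 [165 148 141 143 149 153 146 128 113 103 100 103 103  98  94  96 101 108 119 137 160 183 201 211 212 210 197 164 115]
 [204 179 159 158 163 149 130
[... 1620 characters left out ...]
118 106 117 123]
 [232 232 232 232 232 227 209 177 163 149 145 152 154 154 158 165 179 201 204 186 163 164 176 161 128 115 129 146 145]
 [232 232 232 232 232 231 224 207 179 151 138 138 138 139 156 183 201 207 192 163 144 141 138 126 125 140 157 164 155]
 [232 232 231 231 232 232 231 224 205 173 147 135 133 138 148 165 174 165 148 133 129 132 139 141 150 161 167 173 168]
 [232 232 232 232 232 232 232 231 225 213 182 149 132 125 124 127 130 121 109 111 129 156 174 171 168 167 171 184 189]
 [230 232 232 232 232 232 232 233 231 229 219 191 159 138 126 119 113 103 100 121 154 181 186 176 169 169 178 197 203]]
[[248.60427711 190.47215144]
 [248.65921148 191.66741122]
 [248.77611037 194.21002747]]
```

```bash
cat >> h.py <<'E'
def st(msg=""):
    s=robot.get_state();print(msg,round(s['time'],2),np.round(s['ee_pos'],4),np.round(s['force'],2),np.round(s['moment'],3));return s
E
python3 - <<'E'
from h import *
p=NUT-.09*u(78)
robot.move_linear(p+[0,0,.07],velocity=.08)
st()
print(robot.move_linear(p+[0,0,.051],velocity=.025,threshold=5)); st()
E
```

```text
12.53 [ 0.5494 -0.0584  0.0697] [ 0.59  0.27 -4.87] [-0.129  0.069  0.027]
False
 13.44 [ 0.5496 -0.0584  0.0511] [ 0.66 -1.92 -1.81] [-0.304 -0.068 -0.01 ]
```

```bash
python3 - <<'E'
from h import *
a=robot.grab_frame("top")[:,:,::-1];b=robot.grab_frame("scene")[:,:,::-1]
o=np.hstack([cv2.resize(a[165:225,225:285],None,fx=6,fy=6,interpolation=2),cv2.resize(b[170:230,230:300],None,fx=6,fy=6,interpolation=2)])
cv2.imwrite("pics/on.png",o)
E
```

```text
(no output)
```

View pics/on.png

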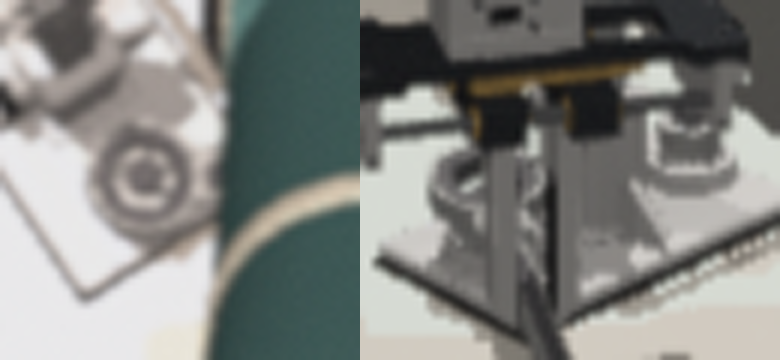

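The left panel shows the ring centred over the stud. The right panel shows the ring resting on top of the nut, with the wrench pitched in the grip and its tail low. The hexes did not line up, so I'll lift off, lay the wrench flat on the open worktop, measure the ring angle against white, and regrip closer to its centre of mass.

```bash
python3 - <<'E'
from h import *
R=rot(78);p=NUT-.09*u(78)
robot.move_linear(p+[0,0,.10],velocity=.12)
q=np.array([.44,-.02,0.])
robot.move_linear(q+[0,0,.10],velocity=.15)
robot.move_linear(q+[0,0,.045],velocity=.12)
print(robot.move_linear(q+[0,0,.0205],velocity=.04,threshold=18)); st()
robot.gripper_to(.035)
robot.move_linear(q+[0,0,.07],velocity=.15)
t=robot.grab_frame("top")[:,:,::-1];cv2.imwrite("pics/f_top.png",t);cv2.imwrite("pics/f_scene.png",robot.grab_frame("scene")[:,:,::-1])
t=cv2.cvtColor(t,6);st()
e=proj("top",[(*(q+.09*u(78))[:2],.0075)])[0];print("expect",e)
x,y=int(e[0])-9,int(e[1])-9
for th in(130,150,170,190):
    try:
        k=blob(t,x,y,18,18,th,e,dark=False);P=plane("top",k,.0075)[:,:2];c,A=cen(P);d=P-c
        an=np.arctan2(d[:,1],d[:,0]);o=np.argsort(an);g=np.linspace(-np.pi,np.pi,720,endpoint=False)
        rr=np.interp(g,an[o],np.hypot(*d.T)[o],period=2*np.pi)
        print(th,c,A*1e6,[(n,round(abs(v)*1e3,2),round(-np.degrees(np.angle(v))/n%(360/n),1)) for n in(2,3,6) for v in[(rr*np.exp(-1j*n*g)).mean()*2]])
    except Exception as ex: print(th,ex)
E
```

```text
False
 16.4 [ 0.44   -0.0201  0.0205] [-0.96 -0.88 -4.32] [-0.307  0.172  0.026]
 17.5 [ 0.4395 -0.0199  0.0692] [ 0.16  0.12 -0.01] [-0.052  0.113 -0.019]
expect [247.14571462 236.12488856]
130 [0.46114499 0.06928858] 2772.7588516899827 [(2, np.float64(0.13), np.float64(169.9)), (3, np.float64(0.05), np.float64(42.9)), (6, np.float64(0.05), np.float64(14.6))]
150 [0.45931107 0.07007137] 1781.233438804819 [(2, np.float64(0.18), np.float64(152.4)), (3, np.float64(0.15), np.float64(103.5)), (6, np.float64(0.16), np.float64(53.6))]
170 [0.45777529 0.07007074] 750.6305601894803 [(2, np.float64(0.34), np.float64(101.4)), (3, np.float64(0.17), np.float64(106.0)), (6, np.float64(0.35), np.float64(14.3))]
190 [0.45783176 0.07001743] 645.511000363308 [(2, np.float64(0.34), np.float64(105.8)), (3, np.float64(0.17), np.float64(110.9)), (6, np.float64(0.33), np.float64(13.9))]
```

```bash
python3 - <<'E'
from h import *
a=cv2.imread("pics/f_top.png");b=cv2.imread("pics/f_scene.png")
o=np.hstack([cv2.resize(a[180:270,220:300],None,fx=5,fy=5,interpolation=2),cv2.resize(b[180:252,195:265],None,fx=6.25,fy=6.25,interpolation=2)[:450,:390]])
cv2.imwrite("pics/flat.png",o)
E
```

```text
(no output)
```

View pics/flat.png

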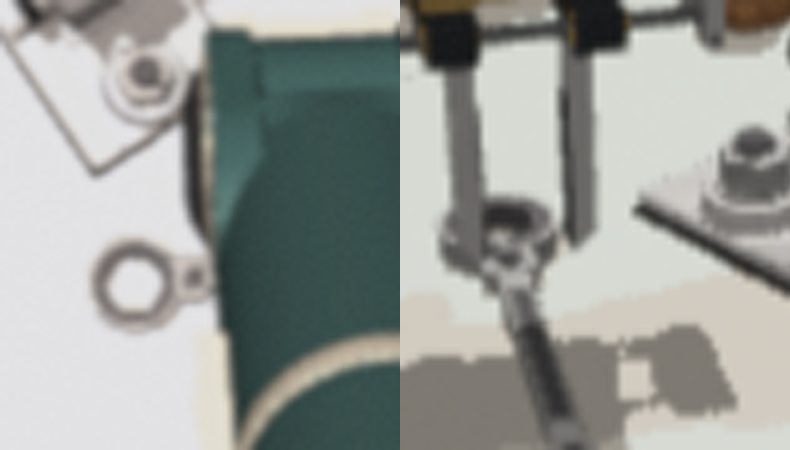

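The left panel shows the wrench flat on clear worktop, with the ring at about top (247,236) and its hole corners at 14° mod 60. That puts the ring's flats at the handle angle plus about 24.5°. From the nut's shaded side strips, its flats are nearer 36–38° than 42°, so I'll aim the handle a few degrees lower, touch lightly, and search around that.

```bash
cat >> h.py <<'E'
L=.07
def tcp(al,z,off=(0,0)): return NUT-L*u(al)+[off[0],off[1],z]
E
python3 - <<'E'
from h import *
q=np.array([.4441,.0006,0]);R=rot(78.5)
robot.move_linear(q+[0,0,.05],velocity=.15,frame=R)
print(robot.move_linear(q+[0,0,.0205],velocity=.06,threshold=8))
robot.gripper_to(.012); z0=robot.get_state()['ee_pos'][2]
robot.move_linear(q+[0,0,.105],velocity=.15)
s=st("held")
robot.move_linear(tcp(73,.105),velocity=.15,frame=rot(73))
robot.move_linear(tcp(73,.069),velocity=.1); st(f"z0 {z0}")
for al in(73,69.5,76.5,66,80):
    if al!=73: robot.move_linear(tcp(al,.0675),velocity=.05,frame=rot(al))
    r=robot.move_linear(tcp(al,.0600),velocity=.02,threshold=2.2)
    s=st(f"al {al} hit {r}")
    if s['ee_pos'][2]<.0622: break
E
```

```text
True
held 19.56 [0.4435 0.0007 0.1042] [ 0.04  0.68 -5.42] [-0.028  0.055 -0.042]
z0 0.019292595446086098 20.95 [ 0.5476 -0.0371  0.0691] [ 0.18 -0.63 -5.47] [-0.1    0.044 -0.011]
al 73 hit True 21.38 [ 0.5476 -0.0371  0.0604] [ 1.73  0.05 -1.47] [ 0.17  -0.432 -0.066]
```

```bash
python3 - <<'E'
from h import *
off=np.array([.0006,.0002])
for k in range(5):
    z=robot.get_state()['ee_pos'][2]
    r=robot.move_linear(tcp(73,max(z-.004,.0495),off),velocity=.02,threshold=2.5)
    s=st(f"{r} off {off}")
    if s['ee_pos'][2]<.0505: break
    if r: off=off+np.clip(s['force'][:2]*.0004,-.0008,.0008)
E
```

```text
False off [0.0006 0.0002] 21.74 [ 0.5482 -0.037   0.0562] [-0.92 -1.56 -2.45] [-0.155 -0.105 -0.08 ]
False off [0.0006 0.0002] 22.1 [ 0.5482 -0.037   0.0521] [-0.45 -1.6  -2.73] [-0.243  0.017 -0.02 ]
False off [0.0006 0.0002] 22.38 [ 0.5483 -0.0369  0.0494] [ 0.13 -0.92 -1.81] [-0.135 -0.048 -0.019]
```

```bash
cat >> h.py <<'E'
OFF=np.array([.0006,.0002])
def torque(al,b):
    s=robot.get_state();F=s['force']-b['force'];M=s['moment'][2]-b['moment'][2];a=u(al)
    return M-L*(a[0]*F[1]-a[1]*F[0]),-L*(a[0]*F[1]-a[1]*F[0]),F@a,s
E
python3 - <<'E'
from h import *
b=robot.get_state()
for al in(70,67,64,61,58,55):
    robot.move_linear(tcp(al,.0495,OFF),velocity=.03,frame=rot(al))
    T,Tf,Fr,s=torque(al,b);print(al,"T",round(T,3),round(Tf,3),"rad",round(Fr,2),np.round(s['force'],2),round(s['moment'][2],3),s['time'],s['ee_pos'][2])
cv2.imwrite("pics/e_scene.png",robot.grab_frame("scene")[:,:,::-1])
cv2.imwrite("pics/e_top.png",robot.grab_frame("top")[:,:,::-1])
E
```

```text
70 T -0.004 -0.031 rad -1.83 [-0.91 -2.49 -2.51] 0.009 22.6583 0.04947731916808183
67 T -0.039 -0.028 rad -0.81 [-0.55 -1.52 -2.39] -0.03 22.9333 0.04949778231983264
64 T -0.041 -0.108 rad -1.58 [-1.94 -1.67 -1.73] 0.047 23.2083 0.04949840876200095
61 T -0.008 -0.053 rad -2.19 [-1.59 -2.47 -2.15] 0.026 23.4833 0.04949774190813548
58 T -0.077 -0.045 rad -1.98 [-1.47 -2.26 -2.29] -0.051 23.7583 0.04951698851421295
55 T 0.047 0.046 rad -1.45 [-0.16 -2.49 -1.99] -0.018 24.0333 0.04947868322842596
```

```bash
python3 - <<'E'
from h import *
a=cv2.imread("pics/e_top.png");b=cv2.imread("pics/e_scene.png")
o=np.hstack([cv2.resize(a[170:220,225:275],None,fx=7.8,fy=7.8,interpolation=2),cv2.resize(b[180:230,225:275],None,fx=7.8,fy=7.8,interpolation=2)])
cv2.imwrite("pics/eng.png",o)
E
```

```text
(no output)
```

View pics/eng.png

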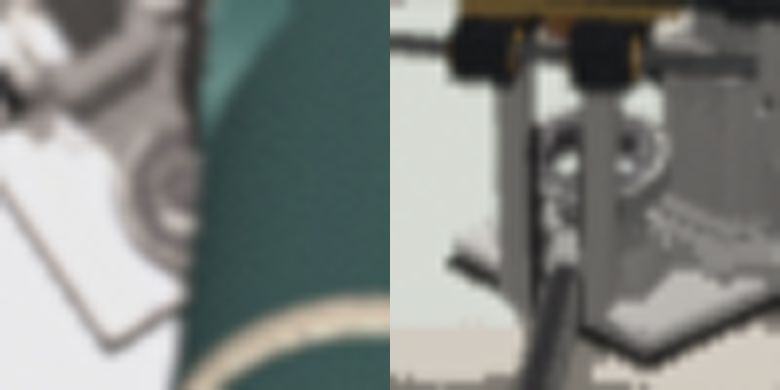

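The right panel shows the ring still up on top of the nut at about scene (303,200), so the light grip slips in pitch rather than stopping the descent. The plan:
- Level the wrench again on the worktop.
- Find the centre by feeling the stud inside the ring.
- Search the angle with very light touches.

```bash
python3 - <<'E'
from h import *
q=np.array([.4441,.0006,0])
robot.move_linear(tcp(55,.09),velocity=.2)
robot.move_linear(q+[0,0,.09],velocity=.25,frame=rot(78.5))
robot.move_linear(q+[0,0,.0197],velocity=.1,threshold=20)
robot.gripper_to(.026);
robot.move_linear(q+[0,0,.0197],velocity=.1)
robot.gripper_to(.012);st("regrip")
robot.move_linear(q+[0,0,.105],velocity=.25)
A=79;R=rot(A)
robot.move_linear(tcp(A,.095),velocity=.25,frame=R)
robot.move_linear(tcp(A,.0675),velocity=.08);b=st("low")
c=tcp(A,.0675)
for d in(u(A),u(A+90)):
    e=[]
    for sg in(1,-1):
        r=robot.move_linear(c+sg*d*.009,velocity=.02,threshold=1.6);s=robot.get_state()
        e.append((s['ee_pos']-c)@d*1e3);print(r,round(e[-1],2),np.round(s['force']-b['force'],2))
        robot.move_linear(c,velocity=.06)
    c=c+d*np.mean(e)/1e3;c[2]=.0675;print("mid",np.mean(e))
    robot.move_linear(c,velocity=.05)
print("offset",c-tcp(A,.0675));st()
E
```

```text
regrip 26.73 [0.4441 0.0005 0.0196] [ 0.39 -0.32 -3.45] [-0.134 -0.096 -0.017]
low 28.33 [ 0.5545 -0.0389  0.0671] [-0.56 -0.82 -5.25] [-0.031  0.043  0.011]
True 4.79 [ 2.62 -0.55  0.47]
True -7.36 [2.62 1.59 0.95]
mid -1.2850479314500962
True 4.92 [ 4.23 -0.35  1.26]
True -8.46 [0.08 0.46 0.25]
mid -1.7712895499506134
offset [ 0.00149355 -0.00159942  0.        ]
 31.48 [ 0.5566 -0.0406  0.0675] [-0.69  1.08 -4.69] [-0.074  0.055 -0.026]
```

```bash
python3 - <<'E'
from h import *
np.set_printoptions(linewidth=220)
F=[]
for k in range(12):
    s=robot.get_state();F.append(s['force']);robot.pause(.02)
print("noise",np.std(F,0),np.mean(F,0),s['time'],s['ee_pos'])
T=robot.grab_frame("top")[:,:,::-1];cv2.imwrite("pics/low_top.png",T);cv2.imwrite("pics/low_scene.png",robot.grab_frame("scene")[:,:,::-1])
t=cv2.cvtColor(T,6)
print(t[180:208,235:264])
print(proj("top",[(*NUT[:2],.053),(*NUT[:2],.063),(*NUT[:2],.048)]))
E
```

```text
noise [0.35477176 0.45521301 0.51492287] [-0.14238586 -0.04875033 -5.03040842] 31.6583 [ 0.55634123 -0.04052636  0.06744811]
[[153 143 129 114  99  91  88  88 100 123 141 146 145 149 153 154 154 144 112  76  62  62  67  68  70  72  73  74  76]
 [137 123 106  92  88  88  96 108 121 134 143 145 148 152 153 153 155 143 111  77  62  64  65  70  70  72  73  76  75]
 [112 100  90  87  90 101 119 133 139 142 143 147 150 153 153 154 153 142 110  76  62  63  66  68  71  72  73  74  77]
 [ 91  88  90  98 110 123 135 142 145 147 147 147 146 149 154 155 152 140 108  76  63  61  65  70  70  72  73  76  78]
 [ 90  90 101 120 134 138 141 144 146 148 145 139 135 143 154 158 160 149 116  78  61  65  68  68  71  71  74  75  74]
 [116 112 123 135 140 143 146 146 145 138 129 119 121 135 145 155 164 163 126  82  64  64  67  70  71  71  74  75  76]
 [165 150 141 140 140 144 150 144 134 120 109 106 112 120 124 130 143 142 110  75  62  64  67  69  70  72  74  76  77]
 [206 180 157 149 148 155 159 146 127 117 107 105 108 108 105 106 114 114  90  67  61  64  67  69  72  72  75  76  77]
 [216 207 187 167 159 1
[... 1745 characters left out ...]
135 162 180 191]
 [232 233 232 233 233 233 232 225 203 164 134 131 139 145 146 141 121  89  66  61  63  69  87 113 141 164 182 193 203]
 [233 233 232 233 232 233 233 232 227 209 176 144 125 119 113 108  99  78  61  60  68  88 117 146 167 184 192 195 191]
 [231 233 233 233 233 233 233 233 233 230 220 198 178 163 140 117 100  76  60  65  84 115 146 167 179 185 183 168 147]
 [226 232 233 232 232 232 233 233 233 234 233 228 223 203 164 122  94  72  60  74 108 141 167 178 176 167 145 120  97]
 [217 230 233 233 233 233 232 233 233 233 233 231 223 195 150 115 104  84  73  96 131 162 183 181 160 129 101  83  77]]
[[248.77611037 194.21002747]
 [248.74124612 193.45183365]
 [248.79336467 194.58521863]]
```

```bash
python3 - <<'E'
from h import *
np.set_printoptions(linewidth=220)
t=cv2.cvtColor(cv2.imread("pics/f_top.png"),6)
k=blob(t,238,227,18,18,180,(247,236),dark=False);c,A=cen(k);print("hole px",c,A)
print(t[223:250,236:262])
print(proj("top",[(.4578,.07,.0075),(.4578,.07,.015),(.4578,.07,0)]))
E
```

```text
hole px [246.57722652 236.64303001] 80.703125
[[227 227 227 226 227 227 227 226 227 226 227 227 227 227 226 227 226 227 227 226 218 168 102  56  68 100]
 [227 227 227 226 227 226 226 227 227 226 227 227 227 226 227 226 227 227 226 226 221 187 129  75  68  96]
 [227 227 227 226 227 227 227 226 227 226 227 226 226 226 227 227 227 226 226 227 225 211 165 105  73  91]
 [227 227 226 226 226 226 224 221 222 222 222 222 222 224 225 227 226 226 226 227 227 222 194 140  91  88]
 [227 226 227 226 225 221 219 211 203 201 199 198 203 213 220 223 225 225 227 227 227 225 217 177 123  94]
 [226 227 226 226 221 211 200 186 171 159 153 152 161 179 197 212 218 223 225 227 227 227 225 208 160 115]
 [226 227 226 222 212 190 168 149 132 122 116 116 124 137 154 175 196 212 221 225 226 226 226 221 192 144]
 [227 226 224 216 189 159 133 115 107 109 108 107 110 111 119 139 160 181 202 215 218 217 218 217 201 163]
 [227 225 220 197 162 129 113 112 124 141 144 139 138 128 115 115 128 148 174 193 199 197 197 195 187 165]
 [226 223 208 173 135 113 113 138 173 199 204 197 195 177 144 118 116 135 170 192 197 190 1
[... 1223 characters left out ...]
159 153 151 153 156 156 154 158 160 168 188 212 224 226 227 227 226 227 226]
 [226 226 227 226 221 210 193 185 181 180 181 182 181 176 175 179 192 213 223 226 227 226 226 226 226 225]
 [226 227 226 227 225 223 219 215 208 197 191 191 193 201 211 216 219 224 227 227 226 226 226 224 224 223]
 [226 227 226 227 227 227 226 226 222 219 217 217 218 222 225 226 226 227 226 227 226 225 225 223 222 222]
 [226 227 226 227 227 226 226 226 227 226 226 225 226 227 226 227 226 226 227 226 226 226 224 223 221 221]
 [226 227 227 226 227 226 226 226 227 226 227 226 227 226 227 226 226 226 226 226 226 226 226 223 221 222]]
[[246.59229229 236.61247757]
 [246.55514539 236.27099027]
 [246.62906183 236.95047627]]
```

```bash
cat >> h.py <<'E'
L=.0713;LAT=-.00177
def tcp(al,z,off=(0,0)): return NUT-L*u(al)+LAT*u(al+90)+[off[0],off[1],z]
def avg(n=8):
    S=[]
    for k in range(n): S.append(robot.get_state());robot.pause(.015)
    return {'force':np.mean([s['force'] for s in S],0),'moment':np.mean([s['moment'] for s in S],0),'ee_pos':S[-1]['ee_pos'],'time':S[-1]['time']}
E
python3 - <<'E'
from h import *
for al in(79,75,71,83,67,87):
    robot.move_linear(tcp(al,.0665),velocity=.05,frame=rot(al)); b=avg(6)
    robot.move_linear(tcp(al,.0622),velocity=.02); s=avg(8)
    d=s['force']-b['force'];print(al,round(s['time'],2),np.round(d,2),np.round(s['moment']-b['moment'],3))
    if d[2]<1.0: break
    robot.move_linear(tcp(al,.0665),velocity=.05)
E
```

```text
79 32.61 [ 0.31 -0.56  0.36] [0.022 0.    0.001]
```

```bash
python3 - <<'E'
from h import *
for z in(.0595,.0565,.0535,.0505):
    robot.move_linear(tcp(79,z),velocity=.025); s=avg(8)
    print(z,round(s['time'],2),np.round(s['force'],2),np.round(s['moment'],3))
    if s['force'][2]>-3.2: break
E
```

```text
0.0595 33.0 [ 1.13  0.36 -5.24] [ 0.041 -0.186 -0.061]
0.0565 33.4 [ 1.98  0.95 -5.45] [ 0.137 -0.341 -0.103]
0.0535 33.8 [ 2.03  1.31 -5.36] [ 0.21  -0.423 -0.108]
0.0505 34.2 [ 2.05  1.32 -5.22] [ 0.242 -0.439 -0.125]
```

```bash
cat >> h.py <<'E'
B={'force':np.array([-.1,0,0]),'moment':np.array([0,0,-.02])}
Z=.0492
def stroke(a0,a1,step,stop,v=.06,quiet=False):
    """swing to a1 in steps; stop when the mean torque passes stop; returns angle reached, torque"""
    al=a0;sg=np.sign(a1-a0)
    while (a1-al)*sg>.1:
        al=al+sg*min(step,abs(a1-al))
        robot.move_linear(tcp(al,Z),velocity=v,frame=rot(al))
        T,Tf,Fr,s=torque(al,B)
        if not quiet: print(f"{al:.0f} T {T:.2f} f {Tf:.2f} r {Fr:.1f} z {s['force'][2]:.1f} t {s['time']:.1f}")
        if sg<0 and T>stop-.12:
            m=avg(5);F=m['force']-B['force'];a=u(al);T=m['moment'][2]-B['moment'][2]-L*(a[0]*F[1]-a[1]*F[0])
            if T>stop: print("stop",al,T);break
    return al,T
E
python3 - <<'E'
from h import *
robot.move_linear(tcp(79,Z),velocity=.025)
try: stroke(79,50,5,.45)
except Exception as e: print(repr(e))
E
```

```text
74 T 0.13 f 0.24 r 3.3 z -5.0 t 34.7
69 T 0.16 f 0.26 r 4.2 z -5.1 t 35.0
64 T 0.23 f 0.26 r 5.8 z -4.8 t 35.2
59 T 0.13 f 0.21 r 6.3 z -5.6 t 35.5
54 T 0.09 f 0.17 r 6.6 z -5.3 t 35.7
50 T 0.22 f 0.24 r 7.8 z -5.3 t 36.0
```

```bash
cat >> h.py <<'E'
L=.07;LAT=0;NUT=np.array([.5697,.0282,0])
E
python3 - <<'E'
from h import *
robot.move_linear(tcp(50,Z),velocity=.02)
T,Tf,Fr,s=torque(50,B);print(T,Tf,Fr,s['force'],s['time'])
try: stroke(50,20,6,.45,v=.08)
except Exception as e: print(repr(e))
E
```

```text
0.25116163870968355 0.19044636636649157 3.683235066063413 [ 4.35168616  1.07271369 -5.04388372] 36.2167
44 T 0.12 f 0.13 r 4.0 z -4.9 t 36.5
38 T 0.04 f 0.05 r 3.6 z -5.0 t 36.7
32 T 0.17 f 0.06 r 4.3 z -4.7 t 37.0
26 T 0.15 f 0.08 r 4.2 z -5.3 t 37.2
20 T 0.20 f 0.11 r 3.8 z -4.5 t 37.5
```

```bash
sed -i 's/^L=.07;LAT=0;/L=.0692;LAT=0;/' h.py; python3 - <<'E'
from h import *
try: print(stroke(20,-38,6,.42,v=.08))
except Exception as e: print(repr(e))
E
```

```text
14 T 0.17 f 0.01 r -0.2 z -4.5 t 37.8
8 T 0.08 f -0.05 r -2.1 z -4.7 t 38.0
2 T 0.18 f 0.06 r -4.5 z -4.6 t 38.3
-4 T 0.15 f 0.01 r -4.2 z -3.8 t 38.5
-10 T 0.13 f -0.05 r -5.0 z -4.8 t 38.8
-16 T 0.12 f -0.03 r -6.4 z -4.3 t 39.1
-22 T 0.14 f -0.04 r -7.3 z -4.4 t 39.3
-28 T 0.18 f -0.02 r -6.7 z -4.7 t 39.6
-34 T 0.13 f -0.03 r -8.4 z -4.7 t 39.8
-38 T 0.25 f 0.05 r -8.8 z -5.1 t 40.1
(np.int64(-38), np.float64(0.25460027929612805))
```

```bash
sed -i 's/^L=.0692;.*/L=.0698;LAT=0;NUT=np.array([.5699,.0297,0])/' h.py; python3 - <<'E'
from h import *
robot.move_linear(tcp(-38,Z),velocity=.03);T,Tf,Fr,s=torque(-38,B);print(T,Tf,Fr)
try:
    print(stroke(-38,76,10,9,v=.12))
    print(stroke(76,40,6,.42,v=.08))
except Exception as e: print(repr(e))
E
```

```text
0.3376063667784771 0.25864205929472817 -2.207778837339168
-28 T -0.00 f -0.02 r -0.4 z -4.9 t 40.7
-18 T -0.02 f 0.13 r -0.8 z -4.8 t 41.0
-8 T -0.05 f 0.10 r -1.4 z -4.2 t 41.3
2 T -0.05 f 0.13 r -2.5 z -4.7 t 41.6
12 T 0.09 f 0.18 r -2.9 z -4.7 t 42.0
22 T -0.02 f 0.18 r -3.5 z -5.0 t 42.3
32 T -0.04 f 0.15 r -4.4 z -4.5 t 42.6
42 T -0.03 f 0.17 r -5.6 z -5.2 t 42.9
52 T 0.09 f 0.13 r -6.6 z -4.2 t 43.3
62 T 0.03 f 0.12 r -7.7 z -4.6 t 43.6
72 T 0.03 f 0.07 r -7.6 z -4.9 t 43.9
76 T 0.05 f 0.13 r -8.9 z -5.3 t 44.2
(np.int64(76), np.float64(0.05302605413437392))
70 T 0.11 f 0.19 r -8.1 z -5.9 t 44.4
64 T 0.13 f 0.26 r -10.8 z -4.4 t 44.7
58 T 0.36 f 0.44 r -10.6 z -4.2 t 44.9
52 T 0.48 f 0.56 r -10.8 z -4.7 t 45.3
stop 52 0.49034758371406095
(np.int64(52), np.float64(0.49034758371406095))
```

```bash
sed -i 's/^L=.0698;/L=.0718;/' h.py; python3 - <<'E'
from h import *
robot.move_linear(tcp(52,Z),velocity=.03);
def tm(al):
    m=avg(6);F=m['force']-B['force'];a=u(al);tf=-L*(a[0]*F[1]-a[1]*F[0]);return m['moment'][2]-B['moment'][2]+tf,tf,F@a,m['time']
print(np.round(tm(52),3))
for al in range(49,20,-3):
    robot.move_linear(tcp(al,Z),velocity=.04,frame=rot(al));r=tm(al);print(al,np.round(r,3))
    if min(r[:2])>.62 or max(r[:2])>.85: break
E
```

```text
[ 0.528  0.519 -1.157 45.692]
49 [ 0.571  0.559 -1.176 46.042]
46 [ 0.633  0.598 -1.163 46.392]
43 [ 0.705  0.674 -0.624 46.742]
```

```bash
python3 - <<'E'
from h import *
def tm(al):
    m=avg(6);F=m['force']-B['force'];a=u(al);tf=-L*(a[0]*F[1]-a[1]*F[0]);return m['moment'][2]-B['moment'][2]+tf,tf,F@a,m['force'][2],m['time']
robot.move_linear(tcp(39.5,Z),velocity=.03,frame=rot(39.5));print(np.round(tm(39.5),3))
robot.pause(.2)
stroke(39.5,72,6.5,9,v=.06);r=tm(72);print(np.round(r,3))
z=Z
for z in(.053,.058,.064):
    robot.move_linear(tcp(72,z),velocity=.03);print(z,np.round(tm(72),2))
E
```

```text
[ 0.77   0.695 -0.643 -4.202 47.142]
46 T 0.66 f 0.61 r -0.8 z -4.8 t 47.6
52 T 0.60 f 0.54 r -1.7 z -4.8 t 47.9
59 T 0.41 f 0.35 r -1.3 z -4.3 t 48.2
66 T 0.00 f 0.15 r -1.2 z -4.9 t 48.5
72 T 0.05 f 0.11 r -0.1 z -5.6 t 48.8
[ 2.2000e-02  8.5000e-02  4.1200e-01 -4.9090e+00  4.8858e+01]
0.053 [-1.000e-02  6.000e-02  2.800e-01 -5.090e+00  4.923e+01]
0.058 [ 2.000e-02  5.000e-02  3.800e-01 -4.990e+00  4.965e+01]
0.064 [-1.00e-02 -1.00e-02  1.00e-01 -5.27e+00  5.01e+01]
```

```bash
python3 - <<'E'
from h import *
robot.move_linear(tcp(72,.10),velocity=.1)
q=np.array([.4441,.0006,0])
robot.move_linear(q+[0,0,.10],velocity=.2,frame=rot(78.5))
robot.move_linear(q+[0,0,.03],velocity=.12)
print(robot.move_linear(q+[0,0,.0198],velocity=.03,threshold=12));st()
robot.gripper_to(.035)
robot.move_linear(q+[0,0,.12],velocity=.15);robot.pause(.3);s=st("off")
t=robot.grab_frame("top")[:,:,::-1];cv2.imwrite("pics/end_top.png",t);t=cv2.cvtColor(t,6)
f=cv2.cvtColor(cv2.imread("pics/top0.png"),6)
try:
    k=blob(t,238,227,18,18,180,(247,236),dark=False);print("hole",cen(k),plane("top",[cen(k)[0]],.0075))
except Exception as e: print(e)
for n,(x,y) in dict(mug=(395,178),salt=(324,130),pepper=(162,180)).items():
    a=t[y-20:y+20,x-20:x+20].astype(int);b=f[y-20:y+20,x-20:x+20];print(n,"mean diff",np.abs(a-b).mean().round(2))
E
```

```text
True
 52.47 [0.4442 0.0008 0.0196] [-1.46  0.17  9.54] [-0.043  0.478 -0.   ]
off 54.11 [0.4439 0.0005 0.1196] [ 0.54 -0.1   0.6 ] [-0.068  0.105  0.064]
hole (array([246.51968606, 236.96064409]), 80.296875) [[0.45687605 0.07049798 0.0075    ]]
mug mean diff 10.78
salt mean diff 10.19
pepper mean diff 8.99
```

```bash
python3 -c "
from rig import robot
print(robot.sign_off())"
```

```text
the job is handed in; nothing more can be done
None
```

I pulled the nut down to about 0.7–0.77 N m on its washer, took the wrench off and laid it flat on the worktop clear of the opener, and handed the job in at about 54 s; no verdict came back, and I didn't confirm by measurement that the mug, salt and pepper hadn't moved (the arm never worked close to them).

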